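# Press a watch glass home and hold the press on its green band

## Robot

A 6-joint arm with a two-finger parallel gripper is mounted at the origin on a cart in front of the work surface, level with it; the furniture and walls round the work are solid. World frame = base frame: x ahead of the robot, y to its left, z up, the work surface at z = 0. Lengths are in m, angles in rad, forces in N, time in s.
With the tool pointing down it reaches from about 0.35 to 0.85 m from the base axis. Payload 8.1 kg.
Tool frame: the origin (TCP) lies where the fingers leave the gripper's body, on its centre line; the fingertips stand 84 mm ahead of it and the grasp point (between the pads) lies 65 mm ahead of it; z points along the fingers, y is the line along which they close (so a half turn about z gives the same grasp; the last joint's range is limited). The gripper opens to 93 mm and grips with 3 to 60 N. Pads are 15 mm wide; open, the fingers measure 128 mm over their backs; the gripper's body (75 mm by 188 mm) begins 65 mm behind the grasp point.
Start: joints at [-1.264, 0.13, 1.488, -0, 1.523, -0.085], TCP at [0.229, -0.555, 0.303] pointing down, gripper open.
Joint ranges: [-2.96, 2.96], [-0.89, 2.26], [0.02, 2.5], [-1.34, 4.48], [0, 2.73], [-2.66, 2.66]. Speed limits (rad/s): [2.39, 2.39, 2.79, 3.14, 3.14, 3.14].

## Interface

Orientations are given as a rotation vector (axis times angle).
In Python, from plant import robot gives the robot as it stands.
- The arm moves only by the shell command python3 -m jog 'ROWS' [FORCE]. ROWS is text: rows parted by semicolons, each of 5 numbers parted by spaces: the opening, from 0 (shut) to 1 (fully open), then the shift along the tool's x, y, z in m, then the turn about the tool's z in degrees. A call has 1 to 10 rows; each row shifts and turns the commanded pose from where the row before left it, along the tool's axes as they then stand; what a row does not reach is not made up. A row lasts 1/12 s, in which the tool goes at most 41.7 mm and 7.16 degrees, less where a joint would pass 70% of its speed; a pose out of reach is approached as far as the arm can. A call with a gripper value outside its range is refused whole. The fingers move at their own pace and stop on an object; FORCE is the grip in N (left out, the last holds). Time passes only in rows, so rows that do not move let the fingers close. It gives the time, the measured TCP pose, the force, the opening and the grip force at its end, in the units of the state.
- robot.read_state(): the state, without advancing time (a new reading comes with each control period).
- robot.read_camera(name): name is "scene" or "top" or "wrist"; returns a dict with "color" (400x640x3 uint8, red, green, blue), "intrinsics" (3x3 intrinsics, pixels), "pose" (4x4, takes a point from camera to world coordinates); the wrist camera has in their place "tool_from_camera" (4x4, takes a point from camera to tool coordinates, whose origin is the TCP and whose axes are the flange's). Camera axes: x right, y down, z forward; pixel columns grow to the right and rows downward; lengths in m; the calibration is good to about 2 mm. The wrist camera is an equidistant fisheye: a pixel r from the principal point sees the ray r / f radians off the axis. A picture is of the moment at which its call begins: read the wrist's pose just before it. There is no depth.
- robot.close_job(): hands the job in; it is judged then, once.
The state is a dict: "t": time; "q": joint angles; "dq": joint speeds; "joint_torque": joint torques, N m; "tool_pos": TCP position; "orientation": TCP orientation; "force": force on the tool from outside, world axes, zero at the start; "wrist_torque": the same for the moment, N m; "opening": finger opening in m; "gripper_force": force on a finger pad.
Only numpy, scipy, OpenCV 4.12 (cv2) and the standard library are available. Lean on these libraries where they do the work, as an engineer would, in place of code of your own. Each camera call takes 0.05 s, during which the arm holds its last target. There are 200 camera calls.

## Task

Fit the glass of the watch case: set the case, glass up, in the nest of the press's loading slide with its lugs either side of the white tongues, let go of it, and push the slide fully home under the ram. Then pull the press lever down until its red needle stands in the green band, never letting it run into the red, and finish while still holding it there, since the springy glue gasket would lift the glass again. Leave the jar, the loupe and the small bottle where they are.

Things in the scene. Friction and masses are not known exactly. Their poses are not given: they have to be found in the camera images.
- lever (a joint): the press lever, rad: 0 at rest (nearly upright), grows as it is pulled down and forward, hard stop 1.22. Green band of the dial 0.99 to 1.12, red from 1.12. A spring pushes it back up: at the grip about 2 N at rest; in the green band, with a watch under the ram, 10 to 14 N. Released, it flies up to 0.
- grip (a point): middle of the lever's grip: a black ribbed round bar, 18 mm thick, 68 mm long, lying along the press's y axis between two flat steel straps. Moves with the lever: 170 mm from pivot, at rest above it (z about 0.33), in the green band ahead of it (press -x) and about 70 mm above it. Its z tells the lever angle.
- pivot (a point): fixed centre of the lever's pivot on the press: press x = 22 mm, y = 0, z = 165 mm; the axis is the press's y. Lever at value q: the grip is at pivot + 170 mm * (-cos(1.45 - q) along press x, sin(1.45 - q) up). The red needle on the dial turns with the lever.
- shuttle (a joint): the loading slide, m: 0 fully out to the front, 0.140 fully home (rigid stop, nest centred under the ram); it starts 0 to 0.015. Slides along the press's +x; drags with about 2 N and stays where it is left.
- nest (a point): centre of the nest's seat, z = 50 mm, on top of a white nylon disc (dia 55 mm) on the slide; its axes are the press's axes. On its x axis, 26 mm either side of the centre, stand two white tongues 14 mm wide (y), 8 mm thick (x), 9 mm high above the seat, rounded on top; they leave 2 mm of play round the case. Both y sides are open for fingers.
- knob (a point): centre of the slide's black ball knob, 24 mm dia, z = 84 mm, on a thin upright post at the front of the slide, 88 mm in front (press -x) of the nest. Push it toward press +x.
- press: small grey bench press of C-frame shape, 275 x 90 mm, about 250 mm high, fixed to the bench. Origin on the bench under the ram axis; z up, its -x is its front, where the slide comes out. The head's front face lies 35 mm before the ram axis and stands from z 125 to 207 mm. The white dial with red needle is on its +y side.
- die: white nylon pressing die under the steel ram, 30 mm dia, on a stiff spring inside the ram; origin at the centre of its lower face, 81 mm above the bench at rest. The lever drives the ram down 22 mm per rad.
- watch_case: empty steel watch case, round, 40 mm dia, 9 mm high, without crown, glass on top (top at 13 mm). Origin at the centre of its underside, z up. Four short lugs stick out along its +x and -x (52 mm over them, 18.5 mm free between a pair). Grip it across its y, where the sides are free. Either way round fits. 56 to 91 g. Starts on a blue pad 2 mm thick.
- glass (a joint): how far the round glass (34 mm dia) is pressed into the case, m: 0 standing 4 mm proud, 0.0025 home. It rides on a springy gasket (4 N to start, 11 N to hold home) and lifts again when freed.
- jar: bystander: clear dish with black knobbed lid, 60 mm dia, 36 mm high; origin at the centre of its underside
- loupe: bystander: black eye loupe, 37 mm dia, 32 mm high; origin at the centre of its underside
- bottle: bystander: small bottle with red cap, 29 mm dia, 61 mm high; origin at the centre of its underside

How it is judged:
On the way, in this order (a step that is already met when the one before it is completed fails the run):
1. the case sits in the nest, glass up, lugs either side of the tongues, and the fingers have let go of it (horizontal distance between watch_case and nest below 0.004 m and z of watch_case in the frame of nest between -0.003 and 0.003 m and angle between the x axis of watch_case and the x axis of press, either way round below 0.14 rad and angle between watch_case's own z axis and vertical below 0.06 rad and contact force between the fingers and watch_case below 0.2 N), for 0.2 s.
2. the slide is fully home with the case in the nest (horizontal distance between watch_case and nest below 0.004 m and z of watch_case in the frame of nest between -0.003 and 0.003 m and angle between the x axis of watch_case and the x axis of press, either way round below 0.14 rad and angle between watch_case's own z axis and vertical below 0.06 rad and value of joint shuttle above 0.137 m), for 0.2 s.
3. the needle stands in the green band and the glass is pressed home (all of step 2 and value of joint lever between 0.99 and 1.12 rad and value of joint glass above 0.0021 m and contact force between die and watch_case above 12 N), for 0.5 s.
At the end, for the whole second after the job is handed in: The robot holds the lever still in the green band (0.99 to 1.12 rad); the slide is home (within 3 mm); the case sits in the nest (within 4 mm, 0.14 rad) under the die with over 12 N on it, and its glass is pressed in at least 2.1 of 2.5 mm (all of step 3 and velocity of joint lever between -0.1 and 0.1 rad/s and contact force between any of the fingers, the arm and press above 0.5 N); the arm keeps its last pose, push and grip.
It fails at once if the needle runs into the red: the glass is overloaded (value of joint lever above 1.12 rad).
It fails at once if the jar is pushed away or tipped (distance of jar from where it was at the start of the episode above 0.025 m or angle between jar's own z axis and vertical above 0.5 rad).
It fails at once if the loupe is pushed away or tipped (distance of loupe from where it was at the start of the episode above 0.025 m or angle between loupe's own z axis and vertical above 0.5 rad).
It fails at once if the bottle is pushed away or tipped (distance of bottle from where it was at the start of the episode above 0.025 m or angle between bottle's own z axis and vertical above 0.5 rad).
It also fails if it takes over 72 s, if anything falls off the work surface, if the arm or the gripper's body presses on something with over 40 N, if the wrist force passes 120 N, or if a joint passes its speed limit or range.

## Working session

There is one attempt and no reset: what is moved stays moved. The work goes in short steps, Python scripts to look and compute and a shell command to move; the robot and the scene stay as the last step left them, time stands still between calls to the robot, and variables do not carry over. Pictures are saved under pics/ and viewed, at most 10 in all, crops included, and the job is handed in when it is done.

```bash
ls; mkdir -p pics
python3 - <<'E'
from plant import robot
import cv2, numpy as np
np.set_printoptions(precision=4,suppress=True)
s=robot.read_state();print(s)
for n in("scene","top"):
    c=robot.read_camera(n);cv2.imwrite(f"pics/{n}0.png",c["color"][:,:,::-1]);print(n,c["intrinsics"],c["pose"])
    np.savez(f"pics/{n}0.npz",**c)
c=robot.read_camera("wrist");cv2.imwrite("pics/wrist0.png",c["color"][:,:,::-1]);print(c["intrinsics"],c["tool_from_camera"])
E
```

```text
pics
{'t': 0.0, 'q': array([-1.2644,  0.1312,  1.4893, -0.    ,  1.523 , -0.0854]), 'dq': array([ 0.001 ,  0.0001,  0.0005,  0.0001,  0.0003, -0.0003]), 'joint_torque': array([  0.0024, -55.9831, -49.1769,   0.0767,   0.0353,  -0.0001]), 'tool_pos': array([ 0.229 , -0.5541,  0.3017]), 'orientation': array([-3.0797, -0.6111,  0.0003]), 'force': array([-0.1438, -0.2211, -0.4682]), 'wrist_torque': array([-0.0075,  0.0355, -0.0632]), 'gripper_force': 0.0, 'opening': 0.09292807509312541}
scene [[431.1335   0.     319.4536]
 [  0.     431.1335 200.8829]
 [  0.       0.       1.    ]] [[-0.814  -0.395   0.4259 -0.0162]
 [-0.5805  0.5808 -0.5708  0.6839]
 [-0.0219 -0.7118 -0.702   1.044 ]
 [ 0.      0.      0.      1.    ]]
top [[445.3263   0.     321.6035]
 [  0.     445.3263 191.7509]
 [  0.       0.       1.    ]] [[-0.0021 -0.9845  0.1752  0.2695]
 [-0.9999 -0.0008 -0.0165  0.0441]
 [ 0.0164 -0.1752 -0.9844  1.3808]
 [ 0.      0.      0.      1.    ]]
[[309.7069   0.     326.4535]
 [  0.     309.7069 199.2312]
 [  0.       0.       1.    ]] [[-0.0001 -0.9633 -0.2683  0.0737]
 [ 1.      0.0001 -0.0008  0.0007]
 [ 0.0008 -0.2683  0.9633 -0.0813]
 [ 0.      0.      0.      1.    ]]
```

View pics/scene0.png

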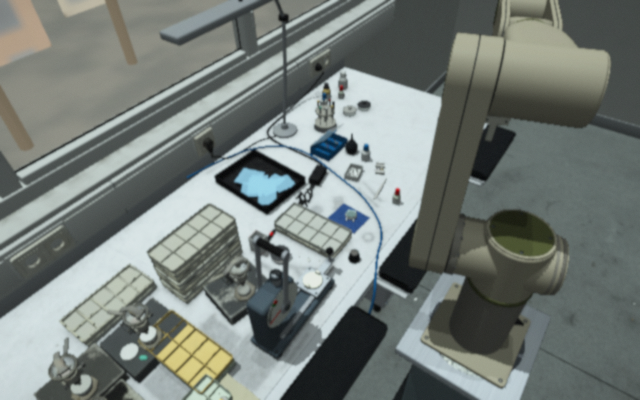

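View pics/top0.png

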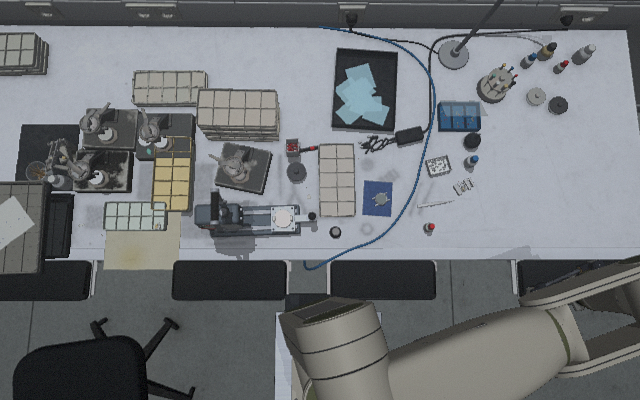

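Top view: the press is at about (250,215) with its front to the right. Nest disc is near (283,217), knob (312,216), case on the blue pad (380,199), jar (297,172), loupe (336,232) and bottle (429,228). I'll zoom in on the top view.

```bash
cat > h.py <<'E'
import numpy as np, cv2
from scipy.spatial.transform import Rotation as R
np.set_printoptions(precision=4,suppress=True)
def hit(o,d,z): return o+d*(z-o[2])/d[2]
def pin(c,uv,z):
    d=c["pose"][:3,:3]@np.linalg.inv(c["intrinsics"])@np.array([*uv,1.]); return hit(c["pose"][:3,3],d,z)
def tool(s):
    T=np.eye(4);T[:3,:3]=R.from_rotvec(s["orientation"]).as_matrix();T[:3,3]=s["tool_pos"];return T
def fish(c,T,uv,z):
    K=c["intrinsics"];v=(np.array(uv)-K[:2,2])/K[0,0];r=np.hypot(*v)
    d=np.array([*(v/max(r,1e-9)*np.sin(r)),np.cos(r)]);M=T@c["tool_from_camera"]
    return hit(M[:3,3],M[:3,:3]@d,z)
def proj(c,T,p):
    M=np.linalg.inv(T@c["tool_from_camera"]);v=M[:3,:3]@p+M[:3,3];th=np.arctan2(np.hypot(*v[:2]),v[2])
    K=c["intrinsics"];return K[:2,2]+K[0,0]*th*v[:2]/np.hypot(*v[:2])
E
python3 - <<'E'
from h import *
im=cv2.imread("pics/top0.png")[150:250,190:450];cv2.imwrite("pics/crop0.png",cv2.resize(im,None,fx=3,fy=3,interpolation=cv2.INTER_CUBIC))
c=np.load("pics/top0.npz")
for n,uv,z in[("nest",(283,217),.05),("knob",(312,216),.084),("case",(380,199),.013),("jar",(297,172),.036),("loupe",(336,232),.032),("bottle",(429,228),.06)]: print(n,pin(c,uv,z))
E
```

```text
nest [0.4293 0.1378 0.05  ]
knob [0.4281 0.0506 0.084 ]
case [ 0.4901 -0.1609  0.013 ]
jar [0.5707 0.0974 0.036 ]
loupe [ 0.3857 -0.0219  0.032 ]
bottle [ 0.395  -0.2981  0.06  ]
```

View pics/crop0.png

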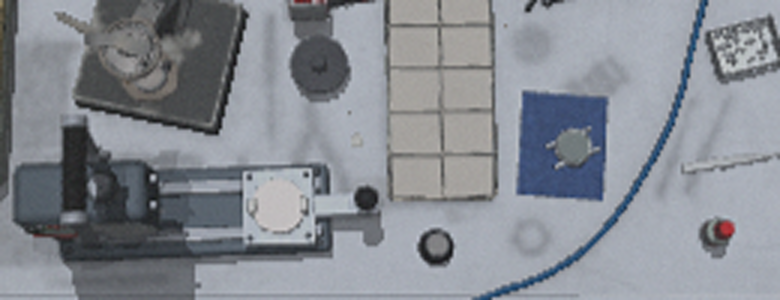

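Zoomed crop: nest disc at crop (280,206), tongues left and right, knob (367,198). The case is at (573,147), lugs tilted roughly 25° from the press axis. Moving over the case.

```bash
python3 -m jog '1 .0326 -.022 .004 0;1 .0326 -.022 .004 0;1 .0326 -.022 .004 0;1 .0326 -.022 .004 0;1 .0326 -.022 .004 0;1 .0326 -.022 .004 0;1 .0326 -.022 .004 0;1 .0326 -.022 .004 0;1 .0326 -.022 .004 0;1 .0326 -.022 .004 0'
python3 -m jog '1 .0326 -.022 .010 0;1 .0326 -.022 .010 0;1 0 0 .01 -7;1 0 0 .01 -7;1 0 0 .01 -7;1 0 0 0 -7;1 0 0 0 -7;1 0 0 0 -7;1 0 0 0 -7;1 0 0 0 -7'
python3 -m jog '1 0 0 0 -7;1 0 0 0 -7;1 0 0 0 -7;1 0 0 0 -7;1 0 0 0 -7;1 0 0 0 0;1 0 0 0 0'
python3 - <<'E'
from plant import robot
from h import *
s=robot.read_state();c=robot.read_camera("wrist");cv2.imwrite("pics/w1.png",c["color"][:,:,::-1])
np.savez("pics/w1.npz",T=tool(s),**c);print(s["t"],tool(s))
E
```

```text
t: 0.98
tool_pos: [0.447, -0.2249, 0.2625]
orientation: [3.082, 0.611, -0.0]
force: [1.5, -0.3, -1.1]
opening: 0.0932
gripper_force: 0.0
t: 1.82
tool_pos: [0.4897, -0.161, 0.2124]
orientation: [-2.427, -1.994, 0.001]
force: [0.1, -0.0, 0.2]
opening: 0.093
gripper_force: 0.0
t: 2.4
tool_pos: [0.4897, -0.1611, 0.2125]
orientation: [-1.729, -2.623, 0.0]
force: [0.5, 0.4, -0.2]
opening: 0.0928
gripper_force: 0.0
2.4 [[-0.3943  0.919  -0.0004  0.4897]
 [ 0.919   0.3943  0.0002 -0.1611]
 [ 0.0003 -0.0003 -1.      0.2125]
 [ 0.      0.      0.      1.    ]]
```

View pics/w1.png

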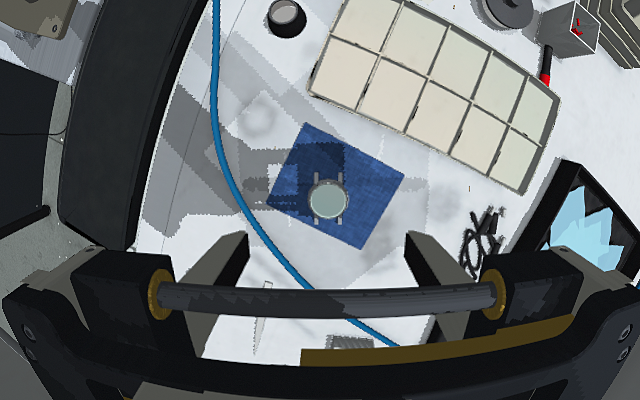

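The wrist view shows the case at about (328,200) on the blue pad, with lugs near (317,178), (340,178), (317,221) and (340,221), almost along the tool x axis.

Run:
```python
from h import *
d=np.load("pics/w1.npz");c={k:d[k] for k in("intrinsics","tool_from_camera")};T=d["T"]
p=fish(c,T,(328,200),.014);print(p,(np.linalg.inv(T)@[*p,1])[:3])
a=[fish(c,T,u,.006) for u in((317,178),(340,178),(317,221),(340,221))]
v=(a[0]+a[1]-a[2]-a[3])/2;print(np.mean(a,0),v,np.degrees(np.arctan2(v[1],v[0])),np.degrees(np.arctan2(T[1,0],T[0,0])),np.linalg.norm(v))
im=cv2.imread("pics/w1.png")[160:240,280:380];cv2.imwrite("pics/w1c.png",cv2.resize(im,None,fx=6,fy=6,interpolation=cv2.INTER_CUBIC))
```

```text
[ 0.4922 -0.1651  0.014 ] [-0.0047  0.0007  0.1985]
[ 0.4935 -0.1669  0.006 ] [-0.0171  0.0396  0.    ] 113.32199199467402 113.22440763400311 0.04317267754217687
```

View pics/w1c.png

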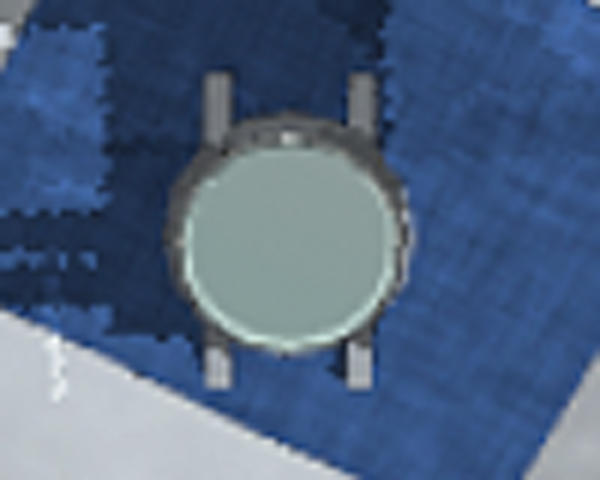

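```bash
python3 -m jog '1 -.006 .001 .03 0;1 0 0 .03 0;1 0 0 .03 0;1 0 0 .02 0;1 0 0 .010 0;1 0 0 .0045 0;1 0 0 0 0;0.3 0 0 0 0;0.3 0 0 0 0;0.3 0 0 0 0' 12
python3 -m jog '0.3 0 0 0 0;0.3 0 0 0 0;0.3 0 0 0 0;0.3 0 0 0 0;0.3 0 0 0 0'
```

```text
t: 3.28
tool_pos: [0.4941, -0.1667, 0.0896]
orientation: [1.723, 2.624, 0.001]
force: [-0.2, -0.4, 0.3]
opening: 0.0774
gripper_force: 0.0
t: 3.7
tool_pos: [0.4932, -0.1662, 0.0882]
orientation: [-1.724, -2.626, -0.0]
force: [1.1, 0.1, -0.1]
opening: 0.0446
gripper_force: 0.0
```

```bash
python3 -m jog '0.3 0 0 0 0;0.3 0 0 0 0;0.3 0 0 0 0;0.3 0 0 0 0;0.3 0 0 -.01 0;0.3 0 0 -.03 0;0.3 0 0 -.035 0;0.3 0 0 -.035 0;0.3 0 0 -.03 0;0.3 0 0 -.03 0' 12
python3 -m jog '0.3 .03 .0039 0 0;0.3 .03 .0039 0 0;0.3 .03 .0039 0 0;0.3 .03 .0039 0 0;0.3 .03 .0039 0 0;0.3 .03 .0039 0 0;0.3 .03 .0039 0 0;0.3 .013 .0004 0 6;0.3 0 0 0 6;0.3 0 0 0 6'
python3 -m jog '0.3 0 0 0 5;0.3 0 0 0 0;0.3 0 0 0 0'
python3 - <<'E'
from plant import robot
from h import *
s=robot.read_state();c=robot.read_camera("wrist");cv2.imwrite("pics/w2.png",c["color"][:,:,::-1])
np.savez("pics/w2.npz",T=tool(s),**c);print(s["t"],tool(s))
E
```

```text
t: 4.53
tool_pos: [0.4931, -0.1662, 0.2609]
orientation: [1.723, 2.626, 0.0]
force: [0.8, -1.3, -1.0]
opening: 0.0393
gripper_force: 12.0
t: 5.37
tool_pos: [0.4294, 0.0505, 0.259]
orientation: [2.116, 2.321, 0.001]
force: [0.3, 0.7, -0.6]
opening: 0.0395
gripper_force: 12.0
t: 5.62
tool_pos: [0.4298, 0.0494, 0.2587]
orientation: [2.209, 2.233, 0.0]
force: [0.1, 0.4, -0.5]
opening: 0.0394
gripper_force: 12.0
5.6167 [[-0.0107  0.9999  0.0004  0.4298]
 [ 0.9999  0.0107  0.      0.0494]
 [ 0.      0.0004 -1.      0.2587]
 [ 0.      0.      0.      1.    ]]
```

View pics/w2.png

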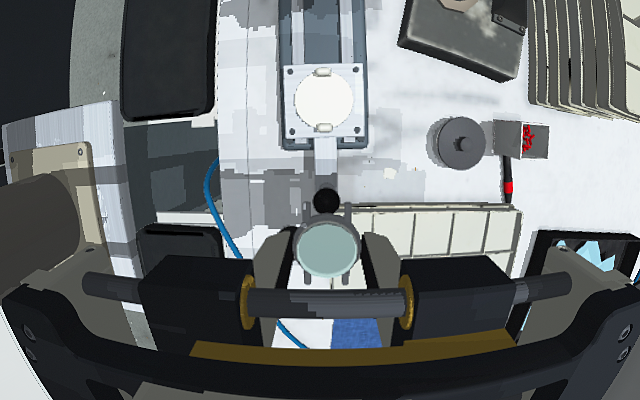

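The wrist view shows the nest at (323,99) with tongues at (323,72) and (323,127), knob (326,200), and the held case at (327,247). I'll enlarge both.

Run:
```python
import cv2,numpy as np
im=cv2.imread("pics/w2.png");f=lambda x,y:cv2.resize(im[y:y+90,x:x+90],(396,396),interpolation=cv2.INTER_CUBIC)
cv2.imwrite("pics/w2c.png",np.hstack([f(280,55),f(282,200)]))
```

```text
(no output)
```

View pics/w2c.png

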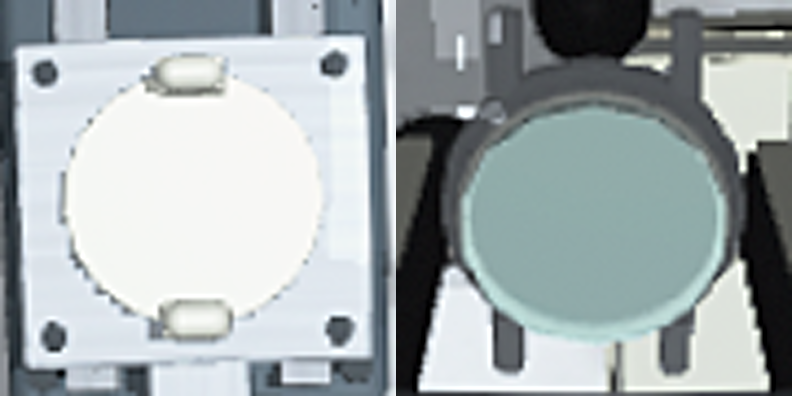

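Left crop: disc centre (194,197), tongues (192,75) and (198,320), bolts at the plate corners. Right crop: held case, glass centre (198,222), lug tips (109,10), (290,10), (113,375) and (280,370).

Run:
```python
from h import *
d=np.load("pics/w2.npz");c={k:d[k] for k in("intrinsics","tool_from_camera")};T=d["T"];Ti=np.linalg.inv(T)
A=lambda u,z:(Ti@[*fish(c,T,np.array(u)/4.4-.4+[280,55],z),1])[:3]
B=lambda u,z:(Ti@[*fish(c,T,np.array(u)/4.4-.4+[282,200],z),1])[:3]
n=A((194,197),.05);t=[A((192,75),.059),A((198,320),.059)]
print("nest",n,"tongues",*t,(t[0]+t[1])/2,"ang",np.degrees(np.arctan2(*(t[0]-t[1])[1::-1])))
b=[A(u,.046) for u in((45,73),(333,64),(54,337),(340,328))]
v=b[0]+b[1]-b[2]-b[3];w=b[1]+b[3]-b[0]-b[2];print("bolts",np.mean(b,0),np.degrees(np.arctan2(v[1],v[0])),np.degrees(np.arctan2(-w[0],w[1])))
print("glass",B((198,222),.1855)); 
l=[B(u,.1725+.005) for u in((109,10),(290,10),(113,375),(280,370))];v=l[0]+l[1]-l[2]-l[3]
print("lugs",np.mean(l,0),np.linalg.norm(v)/2,np.degrees(np.arctan2(v[1],v[0])))
k=A((200,637),.084);print("knob approx",k, T@[*k,1]); print("nest world",T@[*n,1])
```

```text
nest [ 0.0885 -0.003   0.2087] tongues [ 0.1134 -0.0033  0.1997] [ 0.0626 -0.0021  0.1997] [ 0.088  -0.0027  0.1997] ang -1.346427630127387
bolts [ 0.0884 -0.0033  0.2127] -1.6675073422258078 -1.7079312703763618
glass [ 0.0017 -0.0004  0.0732]
lugs [ 0.0008 -0.0004  0.0812] 0.05208069141652859 0.4405911305125695
knob approx [ 0.0023 -0.0017  0.1747] [0.4282 0.0516 0.084  1.    ]
nest world [0.4259 0.1378 0.05   1.    ]
```

```bash
python3 -m jog '0.3 .03 -.001 0 -.8;0.3 .03 -.001 0 -.8;0.3 .0277 -.0005 .01 0;0.3 0 0 .025 0;0.3 0 0 .025 0;0.3 0 0 .02 0;0.3 0 0 .015 0;0.3 0 0 .0085 0;0.3 0 0 0 0;0.3 0 0 0 0'
python3 - <<'E'
from plant import robot
from h import *
s=robot.read_state();c=robot.read_camera("wrist");cv2.imwrite("pics/w3.png",c["color"][:,:,::-1])
np.savez("pics/w3.npz",T=tool(s),**c);print(s["t"],tool(s),s["force"])
im=c["color"][:,:,::-1][150:310,210:450];cv2.imwrite("pics/w3c.png",cv2.resize(im,None,fx=3.3,fy=3.3,interpolation=cv2.INTER_CUBIC))
E
```

```text
t: 6.5
tool_pos: [0.4255, 0.1369, 0.155]
orientation: [-2.18, -2.261, 0.001]
force: [0.4, 0.1, -1.7]
opening: 0.0397
gripper_force: 12.0
6.5 [[-0.0365  0.9993 -0.0004  0.4255]
 [ 0.9993  0.0365 -0.0001  0.1369]
 [-0.0001 -0.0004 -1.      0.155 ]
 [ 0.      0.      0.      1.    ]] [ 0.3567  0.1065 -1.6688]
```

View pics/w3c.png

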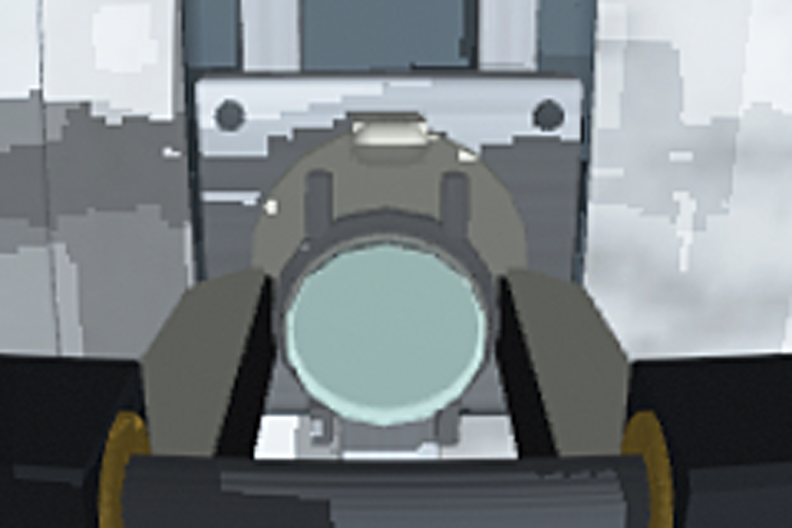

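The crop shows the rear tongue at about (390,131), bolts at (229,115) and (548,115), glass centre (387,332), lug tips at (318,172) and (455,172). The case is nearly centred sideways.

Run:
```python
from h import *
d=np.load("pics/w3.npz");c={k:d[k] for k in("intrinsics","tool_from_camera")};T=d["T"];Ti=np.linalg.inv(T)
f=lambda u,z:(Ti@[*fish(c,T,np.array(u)/3.3-.35+[210,150],z),1])[:3]
zu=.155-.0862
print("tongue",f((390,131),.059),"back/front edge",f((390,119),.058)[0],f((390,147),.058)[0])
print("disc edges",f((253,255),.05),f((527,255),.05))
print("bolts",f((229,115),.046),f((548,115),.046))
print("glass",f((387,332),zu+.013), "lug tips",f((318,172),zu+.005),f((455,172),zu+.005))
d=np.load("pics/w2.npz");T=d["T"];Ti=np.linalg.inv(T)
A=lambda u,z:(Ti@[*fish(c,T,np.array(u)/4.4-.4+[280,55],z),1])[:3]
print("w2 bolt",A((45,73),.046)-A((194,197),.05),A((333,64),.046)-A((194,197),.05))
```

```text
tongue [0.0303 0.0003 0.096 ] back/front edge 0.03229172965012535 0.02710969895247439
disc edges [ 0.0032 -0.0264  0.105 ] [0.0032 0.0272 0.105 ]
bolts [ 0.0304 -0.0306  0.109 ] [0.0304 0.0308 0.109 ]
glass [ 0.0016 -0.0002  0.0732] lug tips [ 0.0269 -0.0117  0.0812] [0.0269 0.011  0.0812]
w2 bolt [ 0.0278 -0.0317  0.004 ] [0.0296 0.0295 0.004 ]
```

```bash
python3 -m jog '0.3 .0015 .0005 0 0;0.3 0 0 .006 0;0.3 0 0 .004 0;0.3 0 0 .003 0;0.3 0 0 .003 0;0.3 0 0 .001 0;0.3 0 0 .001 0;0.3 0 0 0 0'
```

```text
t: 7.22
tool_pos: [0.4258, 0.1384, 0.1365]
orientation: [-2.181, -2.261, 0.001]
force: [-0.2, -0.3, -0.5]
opening: 0.0398
gripper_force: 12.0
```

```bash
python3 -m jog '0.7 0 0 0 0;0.7 0 0 0 0;0.7 0 0 0 0;0.7 0 0 0 0;0.7 0 0 -.01 0;0.7 0 0 -.03 0;0.7 0 0 -.04 0;0.7 -.03 0 -.02 0;0.7 -.03 0 -.02 0;0.7 -.03 0 0 0' 10
python3 -m jog '0.7 0 0 0 0;0 0 0 0 0'
python3 - <<'E'
from plant import robot
from h import *
s=robot.read_state();c=robot.read_camera("wrist");cv2.imwrite("pics/w4.png",c["color"][:,:,::-1])
np.savez("pics/w4.npz",T=tool(s),**c);print(s["t"],tool(s),s["force"])
im=c["color"][:,:,::-1][40:240,210:450];cv2.imwrite("pics/w4c.png",cv2.resize(im,None,fx=3,fy=3,interpolation=cv2.INTER_CUBIC))
E
```

```text
t: 8.05
tool_pos: [0.4311, 0.0479, 0.2628]
orientation: [2.175, 2.258, 0.009]
force: [1.8, 0.3, 0.3]
opening: 0.0652
gripper_force: 0.0
t: 8.22
tool_pos: [0.4294, 0.0475, 0.2579]
orientation: [2.184, 2.257, 0.002]
force: [-0.6, -0.2, -0.4]
opening: 0.0618
gripper_force: 0.0
8.2167 [[-0.0326  0.9995  0.0017  0.4294]
 [ 0.9995  0.0326  0.0001  0.0475]
 [ 0.0001  0.0017 -1.      0.2579]
 [ 0.      0.      0.      1.    ]] [-0.6445 -0.1788 -0.3707]
```

View pics/w4c.png

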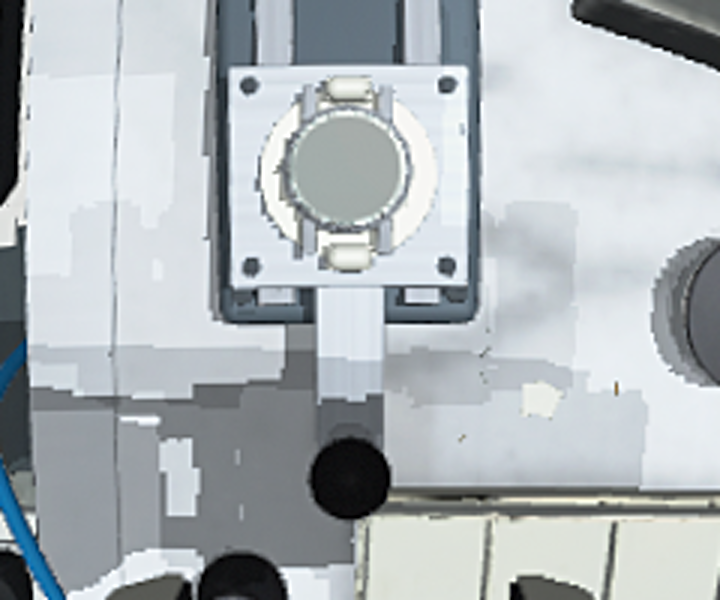

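The picture shows the case seated in the nest, lugs straddling both tongues, with the knob at crop (350,478). Next I close the fingers, drop behind the knob and push.

```bash
python3 -m jog '0 -.02 0 0 0;0 -.015 0 0 0;0 0 0 0 0;0 0 0 0 0;0 0 0 0 0;0 0 0 0 0;0 0 0 0 0;0 0 0 0 0;0 0 0 0 0;0 0 0 0 0'
python3 -m jog '0 0 0 .03 0;0 0 0 .03 0;0 0 0 .025 0;0 0 0 .013 0;0 0 0 0 0;0 .008 0 0 0;0 .005 0 0 0;0 .005 0 0 0;0 .005 0 0 0;0 .005 0 0 0'
```

```text
t: 9.1
tool_pos: [0.4304, 0.0138, 0.2568]
orientation: [2.181, 2.261, 0.0]
force: [0.1, -0.7, 0.5]
opening: 0.0006
gripper_force: 0.0
t: 9.93
tool_pos: [0.4303, 0.042, 0.1601]
orientation: [2.179, 2.26, 0.002]
force: [0.3, -2.7, 1.9]
opening: 0.0004
gripper_force: 1.2
```

```bash
python3 -m jog '0 .009 0 0 0;0 .01 0 0 0;0 .01 0 0 0;0 .01 0 0 0;0 .01 0 0 0;0 .01 0 0 0;0 .01 0 0 0;0 .01 0 0 0;0 .01 0 0 0;0 .01 0 0 0'
python3 -m jog '0 .006 0 0 0;0 .004 0 0 0;0 .004 0 0 0'
```

```text
t: 10.77
tool_pos: [0.4257, 0.1415, 0.1587]
orientation: [-2.181, -2.261, 0.0]
force: [0.8, -2.8, 2.9]
opening: 0.0005
gripper_force: 1.4
t: 11.02
tool_pos: [0.4251, 0.155, 0.1585]
orientation: [-2.181, -2.261, 0.001]
force: [1.2, -2.3, 0.8]
opening: 0.0005
gripper_force: 1.2
```

```bash
for i in 1 ; do python3 -m jog '0 .003 0 0 0;0 .002 0 0 0;0 0 0 0 0'; done
python3 -m jog '0 .003 0 0 0;0 0 0 0 0'; python3 -m jog '0 .002 0 0 0;0 0 0 0 0'
```

```text
t: 11.27
tool_pos: [0.425, 0.1597, 0.1586]
orientation: [-2.181, -2.26, 0.0]
force: [-0.3, -0.6, 0.1]
opening: 0.0002
gripper_force: 0.1
t: 11.43
tool_pos: [0.4249, 0.1626, 0.1586]
orientation: [-2.181, -2.26, 0.0]
force: [-0.3, -1.1, 0.5]
opening: 0.0006
gripper_force: 0.4
t: 11.6
tool_pos: [0.4248, 0.1645, 0.1586]
orientation: [-2.181, -2.26, 0.0]
force: [0.1, -2.0, 0.3]
opening: 0.0007
gripper_force: 0.6
```

```bash
python3 -m jog '0 .003 0 0 0;0 0 0 0 0'; python3 -m jog '0 .003 0 0 0;0 0 0 0 0';python3 -m jog '0 .002 0 0 0;0 0 0 0 0'
```

```text
t: 11.77
tool_pos: [0.4248, 0.1677, 0.1586]
orientation: [-2.181, -2.26, 0.0]
force: [-0.4, -1.2, -1.4]
opening: 0.0004
gripper_force: 0.6
t: 11.93
tool_pos: [0.4247, 0.1698, 0.1586]
orientation: [2.181, 2.26, -0.003]
force: [-0.8, -7.8, 1.2]
opening: -0.0
gripper_force: 3.5
t: 12.1
tool_pos: [0.4247, 0.1704, 0.1586]
orientation: [2.179, 2.258, -0.007]
force: [-1.3, -16.1, 4.0]
opening: 0.0002
gripper_force: 8.0
```

```bash
python3 -m jog '0 0 0 0 0;0 0 0 0 0;0 -.015 0 0 0;0 -.025 0 0 0;0 0 0 -.03 0;0 0 0 -.035 0;0.6 0 0 -.035 0;0.6 0 0 -.035 0;0.6 0 0 -.035 0;0.6 0 0 -.035 0'
python3 -m jog '0.6 0 0 -.035 -7;0.6 0 0 -.035 -7;0.6 0 0 -.03 -7;0.6 0 0 -.01 -7;0.6 0 0 0 -7;0.6 0 0 0 -7;0.6 0 0 0 -7;0.6 0 0 0 -7;0.6 0 0 0 -7;0.6 0 0 0 -7'
python3 -m jog '0.6 0 0 0 -7;0.6 0 0 0 -7;0.6 0 0 0 -6;0.6 0 .03 0 0;0.6 0 .03 0 0;0.6 0 .02 0 0;0.6 0 0 0 0;0.6 0 0 0 0;0.6 0 0 0 0'
python3 - <<'E'
from plant import robot
from h import *
s=robot.read_state();c=robot.read_camera("wrist");cv2.imwrite("pics/w5.png",c["color"][:,:,::-1])
np.savez("pics/w5.npz",T=tool(s),**c);print(s["t"],tool(s),s["force"])
for z in(.334,):print(proj(c,tool(s),np.array([.4206,.279,z])))
E
```

```text
t: 12.93
tool_pos: [0.4259, 0.1328, 0.3657]
orientation: [2.181, 2.261, 0.002]
force: [0.5, 0.1, -0.3]
opening: 0.0224
gripper_force: 0.0
t: 13.77
tool_pos: [0.4262, 0.1329, 0.4739]
orientation: [0.48, 3.104, 0.001]
force: [-0.4, -0.9, 0.5]
opening: 0.0557
gripper_force: 0.0
t: 14.52
tool_pos: [0.4233, 0.2123, 0.4738]
orientation: [-0.057, 3.141, -0.0]
force: [0.3, -0.2, -0.6]
opening: 0.0556
gripper_force: 0.0
14.5167 [[-0.9993 -0.0364  0.      0.4233]
 [-0.0364  0.9993 -0.0001  0.2123]
 [-0.     -0.0001 -1.      0.4738]
 [ 0.      0.      0.      1.    ]] [ 0.3013 -0.207  -0.5561]
[413.6877 215.5155]
```

View pics/w5.png

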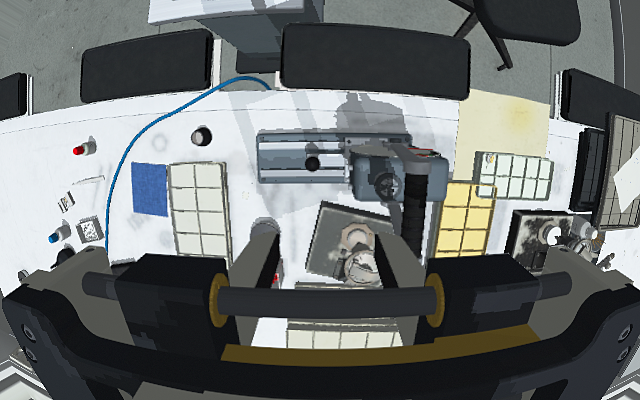

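The wrist view shows the black grip bar as a vertical strip near column 414, rows 163 to 245. That agrees with my predicted centre (414,215). The knob is now at (312,163), with the slide under the head.

Run:
```python
from h import *
d=np.load("pics/w5.npz");c={k:d[k] for k in("intrinsics","tool_from_camera")};T=d["T"];Ti=np.linalg.inv(T)
g=d["color"].max(2)
for r in range(150,260,8):
    print(r,g[r,392:440:2])
for u in((414,196),(414,215)):
    p=fish(c,T,u,.336);print(p,(Ti@[*p,1])[:3])
p=fish(c,T,(312,163),.088);print("knob",p)
```

```text
150 [100  68  74  79  79  78  79  79  80 104 111 112 112 112 110 110 111 109
  81  85 100 196 222 212]
158 [90 89 89 92 75 73 76 78 77 78 78 77 77 77 92 94 92 95 83 82 80 76 74 70]
166 [136 142 138 137 139 129  74  90  95  98 106 113 117 122 125 121 119 117
 113 101 128 125 124 124]
174 [ 44  42 138 140 138 136 122   5  21  40  57  74  80  86  93  92  90  89
 102 132 130 128 126 127]
182 [ 69 160 134  97  99 128  86  13  17  18  18  22  24  28  25  26  20  12
  91 131 128 128 129 126]
190 [ 31 181 168  93  91 143  33  16  19  17  19  19  21  18  17  20  19  26
 138 131 128 129 129 128]
198 [ 39  73 120 122 119 125  31  22  26  27  24  15  16  15  18  19  15  92
 118 116 117 115 116 115]
206 [ 78  79  79  76 201 157   2  22  22  24  26  32  33  29  16  17   5 174
 217 214 109  94  87  93]
214 [ 77  77  80  80  81  42  19  24  28  30  33  32  33  35  33  32   0 232
 221 219 103  86  85 109]
222 [ 70  75  75  78  84  35  22  26  20  34  33  34  33  34  35  25 174 219
 220 136  90  85 112  88]
230 [113  76  75  75  82  20  25  24  26  29  36  41  39  32  30  32 241 221
 196  94  88  84 101  72]
238 [ 91  91  91  91  95  60  18  21  23  29  31  33  32  28  18  67 225 214
 144  86  85 116  83 209]
246 [ 91  91  90  91  92  91  91  95  69  32  34  33  35  34  14 198 220 216
  92  86 104  79 121 236]
254 [ 91  90  90  91  92  91  91  90  91  91  93  56  32  30  26 223 243 106
  87  89 103  68 242 244]
[0.4045 0.2768 0.336 ] [0.0164 0.0651 0.1378]
[0.4195 0.2786 0.336 ] [0.0013 0.0664 0.1378]
knob [0.422  0.1896 0.088 ]
```

```bash
python3 -m jog '0.6 .001 .03 0 0;0.6 .001 .03 0 0;0.6 0 .0065 .01 0;0.6 0 0 .02 0;0.6 0 0 .02 0;0.6 0 0 .015 0;0.6 0 0 .01 0;0.6 0 0 0 0;0.05 0 0 0 0;0.05 0 0 0 0' 30
python3 -m jog '0.05 0 0 0 0;0.05 0 0 0 0;0.05 0 0 0 0;0.05 0 0 0 0;0.05 0 0 0 0;0.05 0 0 0 0'
```

```text
t: 15.4
tool_pos: [0.4193, 0.2785, 0.4]
orientation: [-0.055, 3.14, 0.001]
force: [1.6, -0.1, -0.3]
opening: 0.0468
gripper_force: 0.0
t: 15.9
tool_pos: [0.419, 0.2791, 0.3992]
orientation: [-0.057, 3.14, 0.001]
force: [-0.8, 2.0, 2.1]
opening: 0.017
gripper_force: 30.0
```

```bash
python3 -m jog '0.05 0 0 0 0;0.05 0 -.0167 .0029 0;0.05 0 -.0164 .0045 0;0.05 0 -.0158 .0062 0;0.05 0 -.0151 .0077 0;0.05 0 -.0143 .0092 0;0.05 0 0 0 0' 45
python3 - <<'E'
from plant import robot
s=robot.read_state();print(s["tool_pos"],s["force"],s["wrist_torque"],s["opening"])
E
```

```text
t: 16.48
tool_pos: [0.4215, 0.1988, 0.3675]
orientation: [0.054, -3.14, 0.002]
force: [-0.8, 0.8, 3.7]
opening: 0.017
gripper_force: 45.0
[0.42148626 0.19883212 0.36751723] [-0.79639071  0.84221672  3.68441191] [ 0.1472577   0.18734874 -0.04012433] 0.016997340394491953
```

```bash
python3 -m jog '0.05 0 -.0133 .0106 0;0.05 0 -.0122 .0118 0;0.05 0 -.0109 .0130 0;0.05 0 -.0096 .0140 0;0.05 0 -.0043 .0074 0;0.05 0 0 0 0;0.05 0 0 0 0'
```

```text
t: 17.07
tool_pos: [0.4231, 0.1511, 0.3118]
orientation: [0.056, -3.14, -0.004]
force: [-5.3, 5.6, 7.2]
opening: 0.0166
gripper_force: 45.0
```

```bash
python3 -m jog '0.05 0 -.002 .004 0;0.05 0 -.0019 .0035 0;0.05 0 0 0 0;0.05 0 -.0011 .0023 0;0.05 0 -.0011 .0023 0;0.05 0 0 0 0;0.05 0 0 0 0;0.05 0 0 0 0'
python3 - <<'E'
from plant import robot
from h import *
s=robot.read_state();p=s["tool_pos"];print(p,s["force"],np.arctan2(1,1))
z=p[2]-.0654-.165;print("q from z",1.45-np.arcsin(z/.17))
dx=(.2791-p[1])/1000**0;print("q from y",1.45-np.arccos(min(1,(dx*1.0007+.0205)/.17)))
for n in("scene","wrist","top"):
    c=robot.read_camera(n);np.savez(f"pics/{n}6.npz",T=tool(s),**c)
# project red needle pixels in each picture
for n in("scene","wrist","top"):
    im=np.load(f"pics/{n}6.npz")["color"].astype(int);m=(im[...,0]>120)&(im[...,1]<70)&(im[...,2]<80)
    k,l,st,ce=cv2.connectedComponentsWithStats(m.astype(np.uint8));print(n,[(st[i],ce[i]) for i in range(1,k) if st[i][4]>3][:12])
E
```

```text
t: 17.73
tool_pos: [0.4233, 0.1456, 0.3003]
orientation: [0.058, -3.141, -0.004]
force: [-5.3, 6.0, 8.0]
opening: 0.017
gripper_force: 45.0
[0.4233 0.1456 0.3003] [-5.27    6.0482  7.9933] 0.7853981633974483
q from z 1.026240925337058
q from y 1.0142641507526908
scene [(array([396, 190,   3,   2,   6], dtype=int32), array([397. , 190.5])), (array([270, 232,   3,   4,   8], dtype=int32), array([271.125, 233.75 ])), (array([257, 238,   3,   3,   6], dtype=int32), array([258.1667, 239.    ]))]
wrist [(array([ 28, 162,   7,   9,  44], dtype=int32), array([ 31.0682, 166.4545])), (array([531, 183,  10,   2,  10], dtype=int32), array([535.5, 183.5])), (array([563, 190,  13,   3,  18], dtype=int32), array([569.2222, 190.8333])), (array([302, 339,   6,   4,  14], dtype=int32), array([304.2143, 340.4286])), (array([ 16, 365,   2,   3,   4], dtype=int32), array([ 16.5, 366. ]))]
top [(array([565,  61,   3,   3,   7], dtype=int32), array([566.    ,  61.7143])), (array([310, 147,   4,   2,   8], dtype=int32), array([311.5, 147.5])), (array([430, 224,   5,   4,  14], dtype=int32), array([431.7857, 225.6429]))]
```

```bash
python3 -m jog '0.05 0 -.001 .002 0;0.05 0 -.001 .002 0;0.05 0 -.0005 .0015 0;0.05 0 0 0 0;0.05 0 0 0 0;0.05 0 0 0 0;0.05 0 0 0 0;0.05 0 0 0 0;0.05 0 0 0 0;0.05 0 0 0 0'
python3 - <<'E'
from plant import robot
from h import *
s=robot.read_state();p=s["tool_pos"];f=s["force"];print(p,f,f[2]*.92+f[1]*.39)
print("q z",1.45-np.arcsin((p[2]-.0654-.165)/.17),"q y",1.45-np.arccos(((.2791-p[1])*1.0007+.0205)/.17))
c=robot.read_camera("wrist");K=tool(s)
# dark grip bar ends: predicted pixels of bar centre for q values, brightness samples along tool-z profile
im=c["color"].max(2)
for q in(.95,1.0,1.05,1.1):
    a=1.45-q;dirx=np.array([-.0366,.9993]);g=np.array([.4206,.2771])-dirx*(.17*np.cos(a)-.022);print(q,g,proj(c,K,np.array([*g,.165+.17*np.sin(a)])),proj(c,K,np.array([g[0]-.034,g[1],.165+.17*np.sin(a)])))
print(im[150:262:6,296:360:3])
E
```

```text
t: 18.72
tool_pos: [0.4234, 0.1433, 0.295]
orientation: [0.058, -3.141, -0.005]
force: [-6.5, 8.1, 9.0]
opening: 0.017
gripper_force: 45.0
[0.4234 0.1433 0.295 ] [-6.5082  8.125   8.9956] 11.444683615791364
q z 1.0602647714095765 q y 1.0475948346820902
0.95 [0.4253 0.15  ] [341.6771 280.8955] [345.8833 214.2753]
1.0 [0.4254 0.1461] [333.2523 273.3805] [336.5066 209.184 ]
1.05 [0.4255 0.1426] [326.2468 266.2659] [328.7868 204.4575]
1.1 [0.4256 0.1395] [320.5371 259.5649] [322.5511 200.081 ]
[[139 139 137 142  79  79  74  57  54 116 114 113 112 112 123 136 136 136
  136 134 134 134]
 [ 68  64  65  76  79  79  76  61  61  59  48  48  51  51  48  60  63  66
   68  68  65  67]
 [214 214 214  71  90  90  99 108 109 107 107  87  89  88  89  86  78 161
  162 161 179  91]
 [125 123 120 126 135 135 136 146 110 137 142 137 133  99 101 103 121 118
  117 122  81  74]
 [115 115 115 115 114 115 113 125 125 125 126 119 114 113 112 112 112 113
  114 113  48  54]
 [116 115 116 115 115 115 120 127 127 128 127 114 114 115 114 114 114 113
  112 115  57 112]
 [115 116 116  95  78  79  79  79  78  78  78  
[... 462 characters left out ...]
6  25  26  23  18  18   7 109
  104 103 103 104]
 [219 215 197 196 155  12  16  17  16  16  18  18  15  17  16  14  98 220
  234 230 233 239]
 [209 194 194 197 163  13  18  18  18  19  20  18  18  19  19  18 101 223
  239 241 243 242]
 [110  85  92  93  65  20  18  17  18  21  21  20  19  19  18  21   6  96
   92  84 121 185]
 [ 92  93  92  92  71  14  16  18  19  17  18  18  18  17  17  15  35  94
   92  93  92  92]
 [ 92  92  92  94  48  17  19  20  18  19  19  19  19  20  17  19  13  98
   92  92  92  92]
 [ 92  93  92  95  11  16  18  19  18  19  19  21  21  21  17  18  19  91
   93  93  92  93]
 [ 92  93  93 100  15  25  27  15  16  16  15  18  14  16  18  18  16  52
   92  92  93  93]]
```

Three checks agree on a lever angle of about 1.05: the tool pose, the bar in the image (end near row 208, column 328) and the pull of about 11.4 N. I'll hold briefly, check for creep and hand in.

```bash
python3 -m jog '0.05 0 0 0 0;0.05 0 0 0 0;0.05 0 0 0 0;0.05 0 0 0 0;0.05 0 0 0 0;0.05 0 0 0 0' && python3 -c "
from plant import robot
print(robot.close_job())"
```

```text
t: 19.27
tool_pos: [0.4234, 0.1433, 0.295]
orientation: [0.058, -3.141, -0.005]
force: [-6.4, 7.5, 9.5]
opening: 0.0167
gripper_force: 45.0
the job is handed in; nothing more can be done
None
```

I handed the job in at 19.3 s with the case in the nest, the slide pushed to its stop and the lever held at about 1.05 rad in the green band with an 11 N pull; the hand-in returned no verdict, and I worked out the lever angle from the arm's pose and the grip bar's place in the image, not from the dial.

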